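# Put the lathe accessories away on their shadow pads

## Robot

A 6-joint arm with a two-finger parallel gripper is mounted at the origin on the work surface. World frame = base frame: x ahead of the robot, y to its left, z up, the work surface at z = 0. Lengths are in mm, angles in rad, forces in N, time in s.
With the tool pointing down it reaches from about 275 to 725 mm from the base axis. Payload 5.6 kg.
Tool frame: the origin (TCP) lies at the very end of the fingers, on their centre line; the grasp point (between the pads) lies 19 mm behind it; z points along the fingers, y is the line along which they close (so a half turn about z gives the same grasp; the last joint's range is limited). The gripper opens to 85 mm and grips with 20 to 120 N. Pads are 22 mm wide; open, the fingers measure 114 mm over their backs; the gripper's body (76 mm by 85 mm) begins 54 mm behind the grasp point. The pads swing forward as they close: fully open they stand 13 mm farther back than shut.
Start: joints at [1.572, 0.255, 0.108, 0, -1.424, -0.285], TCP at [153.976, 528, 231.283] pointing down, gripper open.
Joint ranges: [-2.95, 2.95], [-1.21, 1.97], [-1.09, 1.5], [-2.87, 1.71], [-2.94, -0.07], [-3.05, 3.05]. Speed limits (rad/s): [2.57, 2.57, 3.14, 3.14, 3.14, 3.14].

## Interface

Orientations are given as a rotation vector (axis times angle).
In Python, from workcell import readout, eyes, arm gives the robot as it stands. The module is installed in compiled form; this text tells all that it offers.
- The arm moves only by the tool step_arm, never from a script. Its argument "targets" is a list of rows, each a list of 7 numbers: the opening, from 0 (shut) to 1 (fully open), then the shift along the tool's x, y, z in mm, then the turn, a rotation vector about the tool's x, y, z in degrees. A call has 1 to 8 rows; each row shifts and turns the commanded pose from where the row before left it, along the tool's axes as they then stand; what a row does not reach is not made up. A row lasts 1/10 s, in which the tool goes at most 50 mm and 8.59 degrees, less where a joint would pass 70% of its speed; a pose out of reach is approached as far as the arm can. A call is refused whole if a number of a shift passes 50 or a number of a turn 8.59, either way. A call with a gripper value outside its range is refused whole. The fingers move at their own pace and stop on an object; "squeeze" is the grip in N (left out, the last holds). Time passes only in rows, so rows that do not move let the fingers close. It gives the time, the measured TCP pose, the force, the opening and the grip force at its end, in the units of the state.
- readout.get_state(): the state, without advancing time (a new reading comes with each control period).
- eyes.get_image(name): name is "scene" or "top" or "wrist"; returns a dict with "pixels" (400x640x3 uint8, red, green, blue), "fx", "fy", "cx", "cy" (pixels), "position" and "rotation" of the camera in the world; the wrist camera has in their place "mount" (4x4, takes a point from camera to tool coordinates, whose origin is the TCP and whose axes are the flange's). Camera axes: x right, y up, looking along -z (the intrinsics and any distortion apply to the point x, -y, -z); pixel columns grow to the right and rows downward; lengths in mm; the calibration is good to about 2 mm. A picture is of the moment at which its call begins: read the wrist's pose just before it. There is no depth.
- arm.close_job(): hands the job in; it is judged then, once.
The state is a dict: "t": time; "joints": joint angles; "dq": joint speeds; "joint_torque": joint torques, N m; "tool_pos": TCP position; "tool_rot": TCP orientation; "force": force on the tool from outside, world axes, zero at the start; "torque": the same for the moment, N m; "gripper_width": opening from 0.0 (shut) to 1.0 (fully open); "grasp_force": force on a finger pad.
Only numpy, scipy, OpenCV 4.12 (cv2) and the standard library are available. Lean on these libraries where they do the work, as an engineer would, in place of code of your own. Each camera call takes 0.05 s, during which the arm holds its last target. There are 200 camera calls.

## Task

Put the four lathe accessories away, each on the plywood pad that bears its own painted outline: the long and the short tool rest lying flat and turned as their T outlines are, the faceplate on the solid disc and the handwheel on the spoked ring, both with the hub up and centred. Set them down rather than dropping them, and leave the wooden bowl and the wax tin where they are.

Things in the scene. Friction and masses are not known exactly. Their poses are not given: they have to be found in the camera images.
- long_rest_mid (a point): long tool rest lying flat: a steel T (dark crossbar, bright post), 24 mm high. Crossbar 130 mm long and 22 mm wide; from its middle a round post of diameter 24 mm runs out 56 mm beyond the bar's side. The point lies on the post's axis, half-way up (12 mm over the underside), 28 mm from the crossbar's centre line and 39 mm from the post's free end. x: along the post, away from the crossbar; y: along the crossbar; z: up. Pinch it across the post (along y). About 0.45 kg.
- short_rest_mid (a point): short tool rest lying flat: a steel T (dark crossbar, bright post), 24 mm high. Crossbar 80 mm long and 22 mm wide; from its middle a round post of diameter 24 mm runs out 56 mm beyond the bar's side. The point lies on the post's axis, half-way up (12 mm over the underside), 28 mm from the crossbar's centre line and 39 mm from the post's free end. x: along the post, away from the crossbar; y: along the crossbar; z: up. Pinch it across the post (along y). About 0.33 kg.
- faceplate_mid (a point): faceplate: a solid steel disc of diameter 80 mm, 10 mm thick, lying flat, with a round hub of diameter 38 mm standing on it up to 45 mm over the underside; about 0.6 kg. The point lies on the axis, 22.5 mm over the underside. z: up along the hub. Pinch it by the hub; its yaw does not matter.
- handwheel_mid (a point): handwheel: a steel rim of outer diameter 110 mm, 14 mm high, with three spokes (tops 12 mm up) and a round hub of diameter 30 mm standing up to 45 mm over the underside; about 0.5 kg. The point lies on the axis, 22.5 mm over the underside. z: up along the hub. Pinch it by the hub above the spokes; its yaw does not matter.
- long_pad_mark (a point): middle of the crossbar in the black T outline (130 mm crossbar) painted on a fixed plywood pad 98 x 150 mm, 12 mm thick; the point is on the pad's top face, 28 mm short of the pad's middle. x: along the outline's post, away from the crossbar; z: up. A rest laid on its outline has its own point 28 mm along +x from here and 12 mm above, with x axes the same way.
- short_pad_mark (a point): middle of the crossbar in the black T outline (80 mm crossbar) painted on a fixed plywood pad 98 x 100 mm, 12 mm thick; the point is on the pad's top face, 28 mm short of the pad's middle. x: along the outline's post, away from the crossbar; z: up. A rest laid on its outline has its own point 28 mm along +x from here and 12 mm above, with x axes the same way.
- disc_pad_mark (a point): centre of the solid black disc (diameter 80 mm) painted on a fixed plywood pad 110 x 110 mm, 12 mm thick; the point is on the pad's top face, at the pad's middle. z: up.
- wheel_pad_mark (a point): centre of the black ring with three spokes (outer diameter 110 mm) painted on a fixed plywood pad 130 x 130 mm, 12 mm thick; the point is on the pad's top face, at the pad's middle. z: up.
- bowl: loose turned wooden bowl, diameter 116 mm, 50 mm high; origin under its centre. To be left alone.
- wax_tin: loose round metal tin, diameter 64 mm, 50 mm high; origin under its centre. To be left alone.
Mind the look-alikes: they are no part of the job. Leave any turquoise or yellow look-alike of the part that bears long_pad_mark alone.

How it is judged:
By the outcome, as a careful person would: the job done as asked, in the order asked, and still so for the second after the job is handed in, with the robot touching nothing.
It also fails if it takes over 109 s, if anything falls off the work surface, if the arm or the gripper's body presses on something with over 40 N, if the wrist force passes 120 N, or if a joint passes its speed limit or range.

## Working session

There is one attempt and no reset: what is moved stays moved. The work goes in short steps, Python scripts to look and compute and a tool call to move; the robot and the scene stay as the last step left them, time stands still between calls to the robot, and variables do not carry over. Pictures are saved under pics/ and viewed, at most 15 in all, crops included, and the job is handed in when it is done.

Besides the shell and the picture viewer there is one more tool, called after "Call:" in YAML: its name, and indented under it one key for each argument. step_arm: Moves the arm, as the interface text tells. Its arguments: {"type":"object","properties":{"targets":{"type":"array","items":{"type":"array","items":{"type":"number"}}},"squeeze":{"type":"number"}},"required":["targets"]}

```bash
mkdir -p pics
cat > h.py <<'E'
import numpy as np, cv2
from scipy.spatial.transform import Rotation as R
from workcell import readout, eyes, arm
def shot(name,fn=None):
    s=readout.get_state(); im=eyes.get_image(name)
    if fn: cv2.imwrite('pics/'+fn,im['pixels'][:,:,::-1])
    if 'mount' in im:
        T=np.eye(4);T[:3,:3]=R.from_rotvec(s['tool_rot']).as_matrix();T[:3,3]=s['tool_pos']
        M=T@np.array(im['mount'])
        im['position'],im['rotation']=M[:3,3],M[:3,:3]
    im['position']=np.array(im['position']);r=np.array(im['rotation'])
    im['rotation']=r if r.shape==(3,3) else R.from_rotvec(r).as_matrix()
    return im
def ray(im,u,v):
    d=np.array([(u-im['cx'])/im['fx'],-(v-im['cy'])/im['fy'],-1.]);d=im['rotation']@d
    return im['position'],d/np.linalg.norm(d)
def onplane(im,u,v,z):
    p,d=ray(im,u,v);return p+d*(z-p[2])/d[2]
def tri(a,ua,b,ub):
    p,d=ray(a,*ua);q,e=ray(b,*ub)
    s=np.linalg.lstsq(np.c_[d,-e],q-p,rcond=None)[0]
    x,y=p+s[0]*d,q+s[1]*e
    return (x+y)/2,np.linalg.norm(x-y)
def proj(im,P):
    c=im['rotation'].T@(np.array(P)-im['position'])
    return im['cx']+im['fx']*c[0]/-c[2],im['cy']-im['fy']*c[1]/-c[2]
E
python3 - <<'E'
from h import *
for n in('scene','top','wrist'):
    im=shot(n,n+'0.png');print(n,{k:(np.round(v,3).tolist() if k!='pixels' else 0) for k,v in im.items()})
print(readout.get_state())
E
```

```text
scene {'pixels': 0, 'fx': 501.393, 'fy': 501.393, 'cx': 320.877, 'cy': 198.319, 'position': [1312.959, 433.786, 1243.122], 'rotation': [[-0.425, -0.74, 0.521], [0.905, -0.358, 0.229], [0.017, 0.569, 0.822]]}
top {'pixels': 0, 'fx': 400.8, 'fy': 400.8, 'cx': 319.301, 'cy': 198.962, 'position': [356.022, 136.195, 1093.297], 'rotation': [[0.011, 0.983, -0.181], [-1.0, 0.015, 0.019], [0.021, 0.181, 0.983]]}
wrist {'pixels': 0, 'fx': 292.63, 'fy': 292.63, 'cx': 318.548, 'cy': 196.32, 'mount': [[0.0, 0.963, 0.27, 68.783], [1.0, 0.0, -0.001, -0.568], [-0.001, 0.27, -0.963, -142.508], [0.0, 0.0, 0.0, 1.0]], 'position': [220.069, 509.114, 373.015], 'rotation': [[-0.28, 0.924, 0.26], [-0.96, -0.27, -0.074], [0.002, -0.27, 0.963]]}
{'t': 0.15, 'joints': array([ 1.57160276e+00,  2.55592714e-01,  1.07327069e-01, -2.92804443e-04,
       -1.42389666e+00, -2.84631561e-01]), 'dq': array([ 0.00010846, -0.00238617,  0.00260243,  0.0014691 , -0.00015458,
       -0.00102372]), 'joint_torque': array([-2.60295092e-04, -3.86941838e+01,  2.38079059e+01,  5.36655486e+00,
       -4.57410366e-03, -6.03398718e-06]), 'tool_pos': array([153.86963012, 527.6684992 , 230.63259021]), 'tool_rot': array([ 3.10862232e+00, -4.44206384e-01, -1.45056990e-04]), 'force': array([-0.70138133,  0.01142279,  0.28391904]), 'torque': array([-0.03648107, -0.03182731, -0.05813508]), 'grasp_force': 0.0, 'gripper_width': 1.00064459152687}
```

View pics/top0.png

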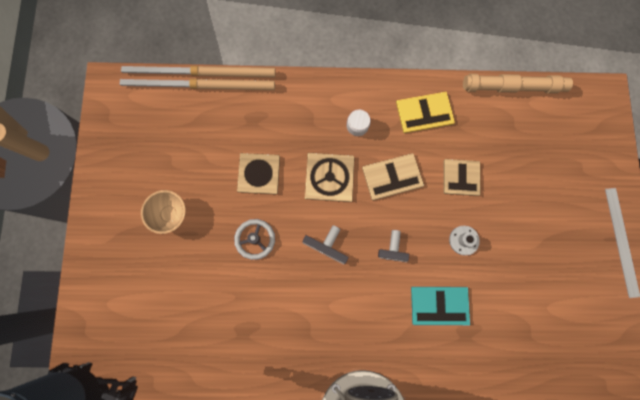

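View pics/scene0.png

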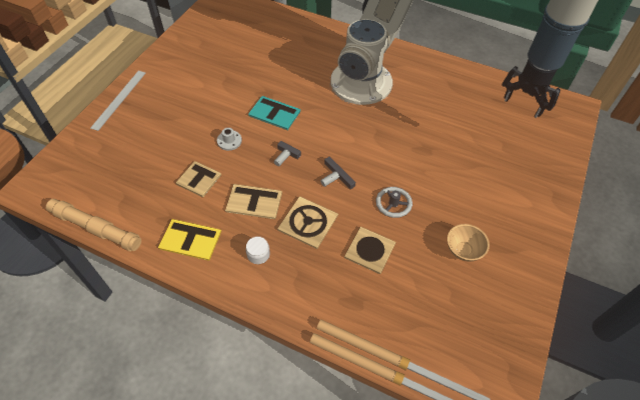

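Top view: candidates for long rest: the T at (325,245), with the short T at (395,245) as look-alike. Pads: plywood long T (393,176), short T (463,177), disc (258,173), spoked ring (330,177). Look-alike pads are yellow (426,111) and turquoise (441,306), both rejected by colour. Faceplate is at (465,240), handwheel at (255,240), bowl at (163,212) and tin at (358,123). Scene view agrees: long rest (337,172), long plywood pad (254,200).

```bash
cat > m1.py <<'E'
from h import *
T=shot('top');S=shot('scene')
def dark(im,roi,th=75):
    x0,y0,x1,y1=roi;g=im['pixels'][y0:y1,x0:x1].max(2)
    n,l,st,c=cv2.connectedComponentsWithStats((g<th).astype(np.uint8))
    i=1+np.argmax(st[1:,4]);return c[i]+[x0,y0],st[i,4]
rois={'long_pad':((365,157,422,195),(228,184,284,216)),'short_pad':((445,160,481,195),(182,164,216,193)),
'disc_pad':((242,156,276,192),(350,232,390,268)),'wheel_pad':((308,156,352,198),(284,202,332,240)),
'long_bar':((300,233,350,265),(320,155,357,190)),'short_bar':((376,248,412,263),(276,141,302,160))}
for k,(a,b) in rois.items():
    ca,na=dark(T,a);cb,nb=dark(S,b);p,g=tri(T,ca,S,cb)
    print(k,ca.round(1),na,cb.round(1),nb,'P',p.round(1),'gap',g.round(1),'z12',onplane(T,*ca,12).round(1))
for k,a in {'faceplate':(469,239),'wheel':(254,238)}.items(): print(k,onplane(T,*a,45).round(1))
big=lambda im,r:cv2.resize(im['pixels'][r[1]:r[3],r[0]:r[2],::-1],None,fx=3,fy=3,interpolation=cv2.INTER_CUBIC)
cv2.imwrite('pics/c1.png',np.vstack([big(T,(230,150,490,270)),big(S,(180,120,440,200))]))
E
python3 m1.py
```

```text
long_pad [394.3 181.1] 342 [254.8 195.6] 298 P [608.8 -92.1  10.9] gap 0.4 z12 [608.6 -92.1  12. ]
short_pad [462.4 181. ] 236 [200.2 174.6] 199 P [ 612.5 -282.8    9.8] gap 1.3 z12 [ 612.2 -282.7   12. ]
disc_pad [257.8 172.7] 524 [370.  248.5] 506 P [626.7 287.   10.8] gap 0.0 z12 [626.4 286.8  12. ]
wheel_pad [329.  176.4] 336 [307.7 220.9] 378 P [619.8  89.5   9.8] gap 0.2 z12 [619.3  89.7  12. ]Traceback (most recent call last):
  File "m1.py", line 11, in <module>
    ca,na=dark(T,a);cb,nb=dark(S,b);p,g=tri(T,ca,S,cb)
          ~~~~^^^^^
  File "m1.py", line 6, in dark
    i=1+np.argmax(st[1:,4]);return c[i]+[x0,y0],st[i,4]
        ~~~~~~~~~^^^^^^^^^^
    return _wrapfunc(a, 'argmax', axis=axis, out=out, **kwds)
    return bound(*args, **kwds)
ValueError: attempt to get argmax of an empty sequence
```

```bash
python3 - <<'E'
s=open('m1.py').read()
s=s.replace("g=im['pixels'][y0:y1,x0:x1].max(2)","q=im['pixels'][y0:y1,x0:x1].astype(int);g=q.max(2)+3*np.maximum(q[...,0]-q[...,2]-15,0)*(th>75)")
s=s.replace("dark(T,a);","dark(T,a,120 if 'bar' in k else 75);").replace("dark(S,b);","dark(S,b,120 if 'bar' in k else 75);")
open('m1.py','w').write(s)
E
python3 m1.py
```

```text
long_pad [394.4 181.1] 342 [254.9 195.5] 297 P [608.9 -92.1  11.2] gap 0.6 z12 [608.8 -92.2  12. ]
short_pad [462.4 180.9] 238 [200.2 174.6] 200 P [ 612.6 -282.7   10.2] gap 1.3 z12 [ 612.4 -282.7   12. ]
disc_pad [257.8 172.7] 524 [370.  248.5] 506 P [626.8 287.   10.9] gap 0.0 z12 [626.5 286.9  12. ]
wheel_pad [329.  176.3] 336 [307.6 220.9] 379 P [620.1  89.3   9.9] gap 0.3 z12 [619.5  89.6  12. ]
long_bar [325.4 249.2] 341 [339.5 172.3] 288 P [417.9  99.1  10.5] gap 2.9 z12 [418.3  97.7  12. ]
short_bar [393.4 255. ] 222 [288.9 149.2] 179 P [404.7 -83.6  12.5] gap 2.4 z12 [405.1 -84.9  12. ]
faceplate [ 447.9 -279.    45. ]
wheel [443.1 285.3  45. ]
```

View pics/c1.png

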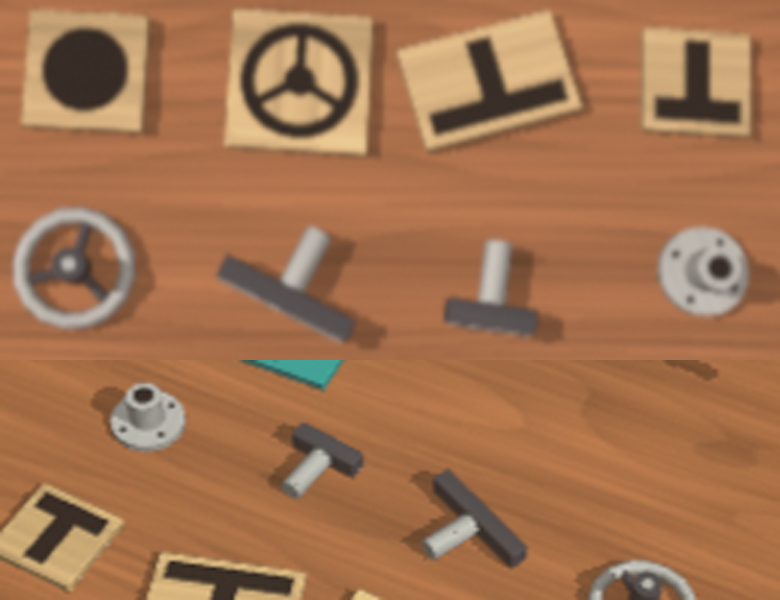

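The crop confirms it: handwheel, long rest, short rest and faceplate in the lower row, with plywood pads disc, ring, long T and short T above them. Next, a helper to convert targets into tool-axis moves.

```bash
cat > go.py <<'E'
import sys; from h import *
def go(x,y,z,yaw):
    s=readout.get_state();A=R.from_rotvec(s['tool_rot']);c=np.cos(np.radians(yaw));n=np.sin(np.radians(yaw))
    B=R.from_matrix(np.array([[c,n,0],[n,-c,0],[0,0,-1]]))
    d=A.inv().apply(np.array([x,y,z])-s['tool_pos']);w=np.degrees((A.inv()*B).as_rotvec())
    X=A.as_matrix()[:,0]
    print('shift',d.round(1),'|',np.linalg.norm(d).round(),'after-turn frame',B.inv().apply(np.array([x,y,z])-s['tool_pos']).round(1),'turn',w.round(2),'now',s['tool_pos'].round(1),'yaw',np.degrees(np.arctan2(X[1],X[0])).round(2),'t',round(s['t'],2),'F',s['force'].round(1))
if __name__=='__main__': go(*map(float,sys.argv[1:]))
E
python3 go.py 430 85 150 -25
```

```text
shift [389.  347.9  81.2] | 528.0 after-turn frame [437.4 284.7  81.1] turn [ 0.02 -0.    8.74] now [153.9 527.9 231.1] yaw -16.26 t 0.35 F [ 0.6  0.  -0.4]
```

Call:
step_arm:
  targets:
    - [1,32.4,29,6.8,0,0,0]
    - [1,32.4,29,6.8,0,0,0]
    - [1,32.4,29,6.8,0,0,0]
    - [1,32.4,29,6.8,0,0,0]
    - [1,32.4,29,6.8,0,0,0]
    - [1,32.4,29,6.8,0,0,0]
    - [1,32.4,29,6.8,0,0,0]
    - [1,32.4,29,6.8,0,0,0]

```text
t: 1.15
tool_pos: [338.4, 231.2, 176.9]
tool_rot: [-3.109, 0.443, -0.001]
force: [0.8, 0.7, -1.2]
gripper_width: 1.001
grasp_force: 0.0
```

Call:
step_arm:
  targets:
    - [1,32.4,29,6.8,0,0,0]
    - [1,32.4,29,6.8,0,0,0]
    - [1,32.4,29,6.8,0,0,0]
    - [1,32.4,29,6.8,0,0,0]
    - [1,0,0,0,0,0,4.4]
    - [1,0,0,0,0,0,4.4]
    - [1,0,0,0,0,0,0]

```text
t: 1.85
tool_pos: [429.9, 84.6, 149.6]
tool_rot: [3.066, -0.684, -0.0]
force: [0.1, 0.5, -0.2]
gripper_width: 1.003
grasp_force: 0.0
```

```bash
python3 go.py 430 85 150 -25; python3 -c "
from h import *
im=shot('wrist','w1.png')
for n,P in dict(lbar=(418,98,24),sbar=(405,-84,24),lpad=(609,-92,12),wheel=(443,285,45)).items(): print(n,np.round(proj(im,P)))
np.savez('v1',**im)"
```

```text
shift [-0.1 -0.4 -0.4] | 1.0 after-turn frame [-0.1 -0.4 -0.4] turn [ 0.01  0.01 -0.17] now [429.9  84.6 149.6] yaw -25.17 t 1.85 F [ 0.1  0.5 -0.2]
lbar [312. 206.]
sbar [500. 137.]
lpad [ 428. -114.]
wheel [121. 271.]
```

View pics/w1.png

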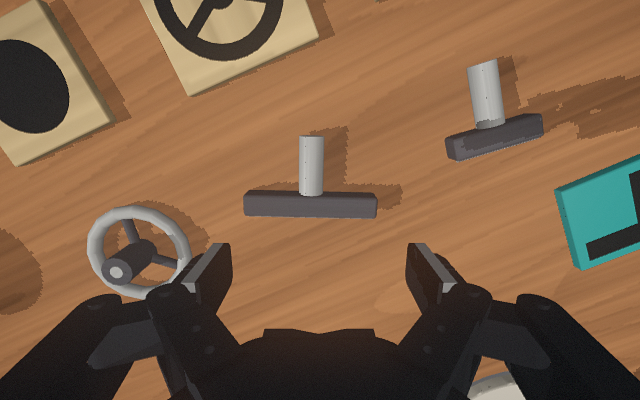

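Wrist view: long rest bar at about (310,204), post at (311,165) upright in the picture, so tool yaw -25° is right; short rest at (490,115), handwheel hub at (117,272). The turquoise look-alike is at the right edge.

```bash
cat > rest.py <<'E'
from h import *
def comp(im,kind,near):
    q=im['pixels'].astype(int);sat=q.max(2)-q.min(2)
    m=(sat<35)&((q.max(2)>125) if kind=='post' else (q.max(2)<=125))
    m=cv2.morphologyEx(m.astype(np.uint8),cv2.MORPH_OPEN,np.ones((3,3)))
    n,l,st,c=cv2.connectedComponentsWithStats(m)
    i=min((i for i in range(1,n) if 150<st[i,4]<6000),key=lambda i:np.hypot(*(c[i]-near)))
    r=cv2.minAreaRect(np.argwhere(l==i)[:,::-1].astype(np.float32));return c[i],r
def rest(im,b,p):
    cb,rb=comp(im,'bar',b);cp,rp=comp(im,'post',p)
    def mids(r):
        k=cv2.boxPoints(r);e=[(np.linalg.norm(k[i]-k[(i+1)%4]),i) for i in range(4)];i=min(e)[1]
        return (k[i]+k[(i+1)%4])/2,(k[(i+2)%4]+k[(i+3)%4])/2
    B=[onplane(im,*m,14) for m in mids(rb)];P=sorted([onplane(im,*m,14) for m in mids(rp)],key=lambda q:np.linalg.norm(q-(B[0]+B[1])/2))
    bd=B[1]-B[0];pd=P[1]-P[0];a=np.degrees(np.arctan2(bd[1],bd[0]))
    print('bar centre',((B[0]+B[1])/2).round(1),'len',np.linalg.norm(bd).round(1),'yaw from bar',((a+90+90)%180-90).round(1),'px',cb.round(1))
    print('post ends',P[0].round(1),P[1].round(1),'len',np.linalg.norm(pd).round(1),'yaw',np.degrees(np.arctan2(pd[1],pd[0])).round(1),'px',cp.round(1))
    return cb,cp
E
python3 - <<'E'
from rest import *
d=dict(np.load('v1.npz'));im={k:(v if v.ndim else float(v)) for k,v in d.items()}
print('LONG');cb,_=rest(im,(310,204),(311,165))
print('SHORT');cs,_=rest(im,(495,137),(486,95))
T=shot('top')
print(tri(im,cb,T,(325.4,249.2)),tri(im,cs,T,(393.4,255)))
E
```

```text
LONG
bar centre [420.1  99.   14. ] len 133.0 yaw from bar -26.5 px [310.  204.1]
post ends [426.2  95.6  14. ] [477.7  70.9  14. ] len 57.1 yaw -25.6 px [309.8 164.9]
SHORT
bar centre [407.1 -83.9  14. ] len 90.1 yaw from bar -8.1 px [493.9 136.4]
post ends [414.9 -82.9  14. ] [472.9 -91.8  14. ] len 58.6 yaw -8.7 px [485.9  92.6]
(array([418.473896  ,  98.79414862,  17.56690473]), np.float64(1.7336717364575152)) (array([404.83656723, -84.25022844,  14.08186082]), np.float64(0.7131861782408883))
```

Call:
step_arm:
  targets:
    - [1,15,-8,0,0,0,0.8]
    - [1,0,0,40,0,0,0]
    - [1,0,0,40,0,0,0]
    - [1,0,0,35,0,0,0]
    - [1,0,0,18,0,0,0]
    - [1,0,0,8,0,0,0]
    - [1,0,0,4,0,0,0]
    - [1,0,0,0,0,0,0]

```text
t: 2.75
tool_pos: [447.2, 86.4, 5.2]
tool_rot: [-3.062, 0.701, -0.001]
force: [-0.2, -0.4, 0.6]
gripper_width: 1.0
grasp_force: 0.0
```

```bash
python3 go.py 447 85 4 -26; python3 -c "
from h import *
im=shot('wrist','w2.png')"
```

```text
shift [0.4 1.3 1.2] | 2.0 after-turn frame [0.4 1.3 1.2] turn [-0.04 -0.04  0.21] now [447.2  86.4   5.2] yaw -25.79 t 2.75 F [-0.2 -0.4  0.6]
```

View pics/w2.png

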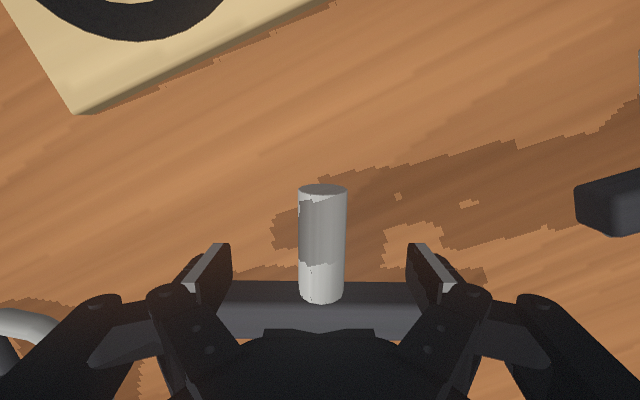

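The post stands between the open pads, centred at column 322; the bar is clear behind them. Closing.

Call:
step_arm:
  targets:
    - [0.3,0,0,1.2,0,0,0]
    - [0,0,0,0,0,0,0]
    - [0,0,0,0,0,0,0]
    - [0,0,0,0,0,0,0]
    - [0,0,0,0,0,0,0]
    - [0,0,0,0,0,0,0]
    - [0,0,0,0,0,0,0]
    - [0,0,0,0,0,0,0]
  squeeze: 60

```text
t: 3.6
tool_pos: [447.0, 85.9, 4.0]
tool_rot: [-3.062, 0.702, -0.001]
force: [-1.2, 0.4, 5.1]
gripper_width: 0.255
grasp_force: 58.5
```

Call:
step_arm:
  targets:
    - [0,0,0,-6,0,0,0]
    - [0,0,0,-20,0,0,0]
    - [0,0,0,-40,0,0,0]
    - [0,0,0,-40,0,0,0]
    - [0,0,0,-20,0,0,0]
    - [0,0,0,0,0,0,0]

```text
t: 4.2
tool_pos: [448.2, 86.7, 132.1]
tool_rot: [-3.058, 0.702, -0.007]
force: [0.2, 0.1, -4.8]
gripper_width: 0.254
grasp_force: 59.8
```

```bash
python3 go.py 517 -114 130 13.6
```

```text
shift [149.4 150.6   1.9] | 212.0 after-turn frame [ 19.7 211.2   2.1] turn [ -0.19  -0.28 -39.45] now [448.2  86.7 132.1] yaw -25.85 t 4.2 F [ 0.2  0.1 -4.8]
```

Call:
step_arm:
  targets:
    - [0,0,0,0,0,0,-7.9]
    - [0,0,0,0,0,0,-7.9]
    - [0,0,0,0,0,0,-7.9]
    - [0,0,0,0,0,0,-7.9]
    - [0,0,0,0,0,0,-7.9]
    - [0,4,42,0,0,0,0]
    - [0,4,42,0,0,0,0]
    - [0,4,42,0,0,0,0]

```text
t: 5.0
tool_pos: [486.9, -34.7, 127.2]
tool_rot: [-3.118, -0.374, 0.006]
force: [0.4, 0.7, -4.2]
gripper_width: 0.249
grasp_force: 60.0
```

Call:
step_arm:
  targets:
    - [0,4,42,0,0,0,0]
    - [0,4,42,0,0,0,0]
    - [0,0,0,0,0,0,0]
    - [0,0,0,0,0,0,0]

```text
t: 5.4
tool_pos: [514.2, -114.1, 126.8]
tool_rot: [-3.118, -0.368, 0.007]
force: [-0.6, 0.1, -5.6]
gripper_width: 0.259
grasp_force: 60.4
```

```bash
python3 go.py 517 -114 130 13.6; python3 -c "
from h import *
im=shot('wrist','w3.png')
print(np.round(proj(im,(597,-95,12))),np.round(proj(im,(612,-283,12))))
np.savez('v3',**im)"
```

```text
shift [ 2.7  0.6 -3.3] | 4.0 after-turn frame [ 2.7  0.6 -3.2] turn [-0.12  0.26 -0.13] now [ 514.2 -114.1  126.8] yaw 13.47 t 5.4 F [-0.6  0.1 -5.6]
[320.  94.] [537. 130.]
```

View pics/w3.png

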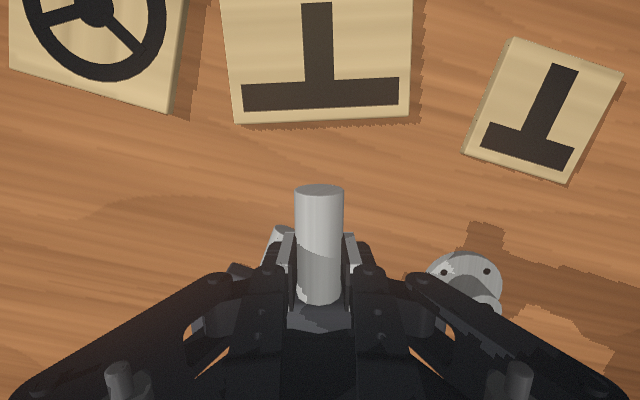

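The view shows the long plywood T with its bar from (241,98) to (399,90) and post up to (317,3). The short T is at (540,120), and the held post's end is at (319,186), centred.

```bash
cat > pad.py <<'E'
from h import *
def mask_pts(im,near,z=12,th=75):
    q=im['pixels'].astype(int)
    n,l,st,c=cv2.connectedComponentsWithStats((q.max(2)<th).astype(np.uint8))
    i=min((i for i in range(1,n) if st[i,4]>300),key=lambda i:np.min(np.hypot(*(np.argwhere(l==i)[:,::-1]-near).T)))
    px=np.argwhere(l==i)[:,::-1]
    w=[];P=[]
    for u,v in px:
        p,d=ray(im,u,v);P.append((p+d*(z-p[2])/d[2])[:2]);w.append((z-p[2])**2/abs(d[2])**3)
    return px,np.array(P),np.array(w)
def tpad(im,near,off,yaw0,z=12):
    px,P,w=mask_pts(im,near,z);c=np.average(P,axis=0,weights=w);C=np.cov(P.T,aweights=w)
    e=np.linalg.eigh(C)[1];x0=np.array([np.cos(np.radians(yaw0)),np.sin(np.radians(yaw0))])
    x=max((s*e[:,k] for k in(0,1) for s in(1,-1)),key=lambda v:v@x0);y=np.array([-x[1],x[0]])
    a=(P-c)@x;b=(P-c)@y
    print('T mark',(c-off*x).round(1),'yaw',np.degrees(np.arctan2(x[1],x[0])).round(2),'ext',np.ptp(a).round(1),np.ptp(b).round(1),'px',px.min(0),px.max(0),'cent',c.round(1))
    return c-off*x
E
python3 - <<'E'
from pad import *
def ld(f):
    d=dict(np.load(f));return {k:(v if v.ndim else float(v)) for k,v in d.items()}
im=ld('v3.npz');tpad(im,(320,95),12.5,13);tpad(im,(530,150),16.9,-10)
T=shot('top');tpad(T,(394,185),12.5,13);tpad(T,(462,183),16.9,0)
s=readout.get_state();A=R.from_rotvec(s['tool_rot'])
print('held end in tool',A.inv().apply(onplane(im,319,186,s['tool_pos'][2]+20)-s['tool_pos']))
E
```

```text
T mark [597.3 -99.8] yaw 6.31 ext 87.9 130.3 px [241   2] [398 110] cent [609.7 -98.4]
T mark [ 598.9 -283.3] yaw 2.54 ext 81.2 80.7 px [480  63] [577 170] cent [ 615.8 -282.5]
T mark [ 519.9 -195.2] yaw -2.11 ext 79.7 127.4 px [414 192] [460 221] cent [ 532.4 -195.7]
T mark [ 515.5 -195.1] yaw -2.11 ext 79.7 127.4 px [414 192] [460 221] cent [ 532.4 -195.7]
held end in tool [ 38.94281739   1.1872289  -20.11378342]
```

```bash
cat >> pad.py <<'E'
def tfit(im,near,L,z=12,th=75,q=None):
    "rigid fit of the 8 outline corners, cast on the plane"
    if q is None:
        n,l,st,c=cv2.connectedComponentsWithStats((im['pixels'].max(2)<th).astype(np.uint8))
        i=l[int(near[1]),int(near[0])];c=max(cv2.findContours((l==i).astype(np.uint8),0,1)[0],key=cv2.contourArea)
        for eps in np.arange(1.5,9,.25):
            q=cv2.approxPolyDP(c,eps,True)[:,0]
            if len(q)<=8: break
    W=np.array([onplane(im,u,v,z)[:2] for u,v in q]);h=L/2
    M=np.array([[-11,-h],[11,-h],[11,-12],[67,-12],[67,12],[11,12],[11,h],[-11,h]])
    best=None
    if len(q)!=8: print('corners',len(q),q.tolist());return
    for D in(M,M[::-1]):
        for k in range(8):
            m=np.roll(D,k,0);a=m-m.mean(0);b=W-W.mean(0);t=np.arctan2((a[:,0]*b[:,1]-a[:,1]*b[:,0]).sum(),(a*b).sum())
            r=np.array([[np.cos(t),-np.sin(t)],[np.sin(t),np.cos(t)]]);e=np.sqrt(((b-a@r.T)**2).sum(1).mean())
            if best is None or e<best[0]: best=(e,W.mean(0)-r@m.mean(0),np.degrees(t))
    print('mark',best[1].round(1),'yaw',best[2].round(2),'rms',best[0].round(2),q.tolist());return best
def ld(f):
    d=dict(np.load(f));return {k:(v if v.ndim else float(v)) for k,v in d.items()}
E
python3 - <<'E'
from pad import *
im=ld('v3.npz');tfit(im,(320,95),130);tfit(im,(530,145),80)
T=cv2.imread('pics/top0.png')[:,:,::-1];t=shot('top');t['pixels']=T
tfit(t,(394,184),130);tfit(t,(462,184),80)
E
```

```text
mark [596.4 -95.1] yaw 16.07 rms 1.05 [[398, 77], [334, 80], [331, 2], [301, 4], [306, 80], [241, 85], [244, 110], [397, 103]]
mark [ 596.5 -280.1] yaw -2.48 rms 1.01 [[577, 71], [552, 63], [521, 130], [490, 122], [480, 145], [562, 170], [573, 148], [545, 137]]
mark [595.3 -96.4] yaw 15.96 rms 8.81 [[375, 192], [417, 181], [413, 178], [399, 182], [392, 164], [387, 167], [392, 182], [376, 188]]
corners 7 [[460, 165], [460, 180], [450, 187], [475, 189], [475, 185], [465, 183], [464, 165]]
```

```bash
python3 go.py 624 -86.5 40 16.1
```

```text
shift [112.4   0.6  88.2] | 143.0 after-turn frame [112.1   5.3  88.4] turn [-0.06  0.11 -2.42] now [ 514.9 -112.5  128.4] yaw 13.68 t 5.55 F [-0.5 -0.6 -3.9]
```

Call:
step_arm:
  targets:
    - [0,0,0,0,0,0,-2.4]
    - [0,38,2,0,0,0,0]
    - [0,38,2,0,0,0,0]
    - [0,36,1,0,0,0,0]
    - [0,0,0,45,0,0,0]
    - [0,0,0,43,0,0,0]
    - [0,0,0,0,0,0,0]
    - [0,0,0,0,0,0,0]

```text
t: 6.35
tool_pos: [624.5, -86.8, 41.9]
tool_rot: [3.109, 0.441, -0.002]
force: [0.8, 0.0, -2.6]
gripper_width: 0.249
grasp_force: 60.2
```

```bash
python3 go.py 624 -86.5 16 16.1; python3 -c "
from h import *
im=shot('wrist','w4.png');np.savez('v4',**im)"
```

```text
shift [-0.4 -0.5 25.9] | 26.0 after-turn frame [-0.4 -0.4 25.9] turn [0.04 0.09 0.05] now [624.5 -86.8  41.9] yaw 16.15 t 6.35 F [ 0.8  0.  -2.6]
```

View pics/w4.png

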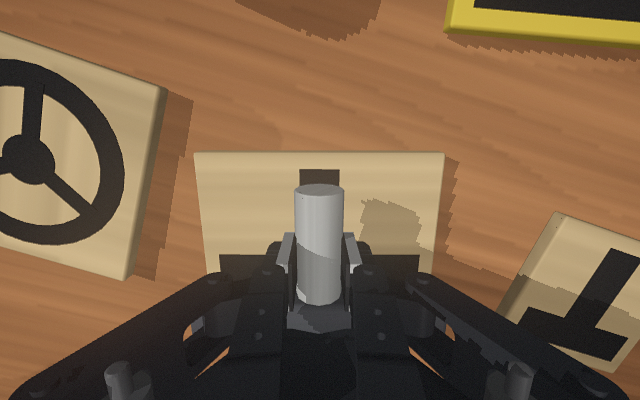

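Lowered view: the pad is square to the tool, painted post end at (319.5,170), held post end at (319,185), and the painted bar's far edge on row 254 from 220 to 420.

Run:
```python
from pad import *
im=ld('v4.npz');p=np.array([624.5,-86.8,41.9]);A=R.from_rotvec([3.109,0.441,-0.002]).inv()
f=lambda u,v,z:A.apply(onplane(im,u,v,z)-p).round(1)
print('painted end',f(319.5,169.5,12),'bar far corners',f(220,254.5,12),f(419,254.5,12),'held end',f(319,185.5,61.9))
```

```text
painted end [37.3  0.3 29.8] bar far corners [-18.5 -64.1  29.8] [-18.6  64.9  30. ] held end [ 39.5  -0.1 -20.1]
```

Call:
step_arm:
  targets:
    - [0,3,0,10,0,0,0]
    - [0,0,0,10,0,0,0]
    - [0,0,0,3,0,0,0]
    - [0,0,0,1,0,0,0]
    - [0,0,0,1,0,0,0]
    - [0,0,0,0,0,0,0]

```text
t: 7.0
tool_pos: [627.8, -86.5, 16.7]
tool_rot: [3.111, 0.438, 0.001]
force: [0.5, -0.5, -4.4]
gripper_width: 0.252
grasp_force: 60.4
```

Call:
step_arm:
  targets:
    - [0,0,0,0.7,0,0,0]
    - [0,0,0,0.5,0,0,0]
    - [0,0,0,0,0,0,0]

```text
t: 7.3
tool_pos: [628.0, -86.5, 16.1]
tool_rot: [3.11, 0.439, 0.002]
force: [-0.7, 0.5, -0.6]
gripper_width: 0.254
grasp_force: 60.9
```

Call:
step_arm:
  targets:
    - [0,0,0,0.4,0,0,0]
    - [0.35,0,0,0,0,0,0]
    - [0.7,0,0,0,0,0,0]
    - [1,0,0,0,0,0,0]
    - [1,0,0,0,0,0,0]
    - [1,0,0,-10,0,0,0]
    - [1,0,0,-40,0,0,0]
    - [1,0,0,-40,0,0,0]

```text
t: 8.1
tool_pos: [627.0, -86.6, 105.9]
tool_rot: [3.111, 0.439, -0.003]
force: [1.9, 0.6, 0.9]
gripper_width: 1.003
grasp_force: 0.0
```

Call:
step_arm:
  targets:
    - [1,-35,0,-30,0,0,0]
    - [1,-35,0,0,0,0,0]
    - [1,-35,0,0,0,0,0]
    - [1,0,0,0,0,0,0]

```text
t: 8.5
tool_pos: [523.4, -116.3, 136.3]
tool_rot: [-3.111, -0.436, -0.0]
force: [0.8, 0.7, 1.0]
gripper_width: 1.0
grasp_force: 0.0
```

```bash
python3 go.py 440 -89 120 -8.5; python3 -c "
from h import *
im=shot('wrist','w5.png');np.savez('v5',**im)"
```

```text
shift [-72.6 -49.2  16.3] | 89.0 after-turn frame [-86.5 -14.7  16.3] turn [-2.000e-02 -1.000e-02  2.447e+01] now [ 523.4 -116.3  136.3] yaw 15.97 t 8.5 F [0.8 0.7 1. ]
```

View pics/w5.png

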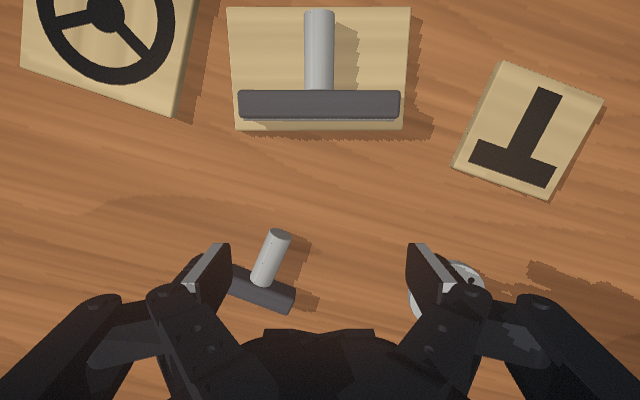

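Long rest lies on its pad, all paint covered: bar spans 238–400 by rows 90–118, post end on row 10. I'll check its position and aim at the short rest.

Run:
```python
from pad import *; import rest
im=ld('v5.npz');W=lambda u,v,z:onplane(im,u,v,z)[:2]
c=(W(238.5,104.5,36)+W(400.5,104.5,36))/2;d=W(238.5,104.5,36)-W(400.5,104.5,36)
e=W(319,10,36);print('bar c',c.round(1),'len',np.linalg.norm(d).round(1),'yaw',(np.degrees(np.arctan2(d[1],d[0]))-90).round(2),'end',e.round(1),'target mark [596.4 -95.1] 16.07 end', [660.8,-76.5])
tfit(im,(510,165),80)
# pads: ring & paint
```

```text
bar c [597.  -95.8] len 128.3 yaw 15.97 end [660.3 -77.2] target mark [596.4 -95.1] 16.07 end [660.8, -76.5]
mark [ 596.5 -280.3] yaw -2.45 rms 1.22 [[561, 95], [538, 87], [508, 147], [479, 139], [469, 161], [544, 187], [556, 167], [529, 156]]
```

Call:
step_arm:
  targets:
    - [1,0,0,0,0,0,8.2]
    - [1,0,0,0,0,0,8.2]
    - [1,0,0,0,0,0,8.1]
    - [1,-45,-8,8,0,0,0]
    - [1,-45,-8,8,0,0,0]
    - [1,0,0,0,0,0,0]

```text
t: 9.15
tool_pos: [433.5, -85.6, 116.6]
tool_rot: [-3.133, 0.231, 0.012]
force: [0.5, 0.9, 0.7]
gripper_width: 0.998
grasp_force: 0.0
```

```bash
python3 go.py 436 -88.5 4 -8.5
python3 - <<'E'
from rest import *
im=shot('wrist','w6.png');np.savez('v6',**im)
b=proj(im,(406,-84,20));p=proj(im,(445,-89,20));print(b,p);rest(im,b,p)
E
```

```text
shift [  3.8   2.5 112.6] | 113.0 after-turn frame [  2.9   2.5 112.6] turn [0.02 0.44 0.06] now [433.5 -85.6 116.6] yaw -8.44 t 9.15 F [0.5 0.9 0.7]
(np.float64(321.7879757207994), np.float64(227.49207127574698)) (np.float64(321.0062573347362), np.float64(183.82827600538002))
bar centre [410.9 -83.5  14. ] len 81.2 yaw from bar -7.4 px [321.  226.4]
post ends [413.  -82.1  14. ] [470.  -90.6  14. ] len 57.7 yaw -8.4 px [318.6 184.5]
```

Call:
step_arm:
  targets:
    - [1,3,0,30,0,0,0]
    - [1,0,0,40,0,0,0]
    - [1,0,0,26,0,0,0]
    - [1,0,0,11,0,0,0]
    - [1,0,0,4,0,0,0]
    - [1,0,0,0,0,0,0]

```text
t: 9.8
tool_pos: [444.3, -86.8, 8.0]
tool_rot: [3.133, -0.231, 0.001]
force: [-0.2, -0.6, 0.5]
gripper_width: 1.002
grasp_force: 0.0
```

```bash
python3 go.py 436 -86 4 -8.5;python3 - <<'E'
from rest import *
im=shot('wrist','w7.png')
cp,rp=comp(im,'post',(320,250));print(cp,rp)
E
```

```text
shift [-8.3  0.4  4. ] | 9.0 after-turn frame [-8.3  0.5  4. ] turn [ 0.01 -0.03  0.05] now [444.3 -86.8   8. ] yaw -8.45 t 9.8 F [-0.2 -0.6  0.5]
[322.208744   257.38994188] ((318.708251953125, 259.4185485839844), (46.31581497192383, 107.0258560180664), 2.602562189102173)
```

Call:
step_arm:
  targets:
    - [1,-6,0.5,0,0,0,0]
    - [1,0,0,4,0,0,0]
    - [0.3,0,0,0,0,0,0]
    - [0,0,0,0,0,0,0]
    - [0,0,0,0,0,0,0]
    - [0,0,0,0,0,0,0]
    - [0,0,0,0,0,0,0]
    - [0,0,0,0,0,0,0]

```text
t: 10.65
tool_pos: [437.3, -86.6, 4.3]
tool_rot: [3.133, -0.231, 0.001]
force: [-2.0, -0.8, 5.5]
gripper_width: 0.252
grasp_force: 58.5
```

Call:
step_arm:
  targets:
    - [0,0,0,0,0,0,0]
    - [0,0,0,-6,0,0,0]
    - [0,0,0,-20,0,0,0]
    - [0,0,0,-40,0,0,0]
    - [0,0,0,-40,0,0,0]
    - [0,0,0,-20,0,0,0]
    - [0,0,0,0,0,0,0]

```text
t: 11.35
tool_pos: [438.6, -86.2, 132.4]
tool_rot: [-3.132, 0.232, -0.009]
force: [0.8, -0.1, -4.5]
gripper_width: 0.258
grasp_force: 59.4
```

```bash
python3 go.py 628 -281.6 130 -2.5
```

```text
shift [216.  165.5   3.4] | 272.0 after-turn frame [197.7 187.    2.4] turn [-0.08 -0.32 -5.96] now [438.6 -86.2 132.4] yaw -8.46 t 11.35 F [ 0.8 -0.1 -4.5]
```

Call:
step_arm:
  targets:
    - [0,0,0,0,0,0,-6]
    - [0,33,31.2,0,0,0,0]
    - [0,33,31.2,0,0,0,0]
    - [0,33,31.2,0,0,0,0]
    - [0,33,31.2,0,0,0,0]
    - [0,33,31.2,0,0,0,0]
    - [0,33,31.2,0,0,0,0]
    - [0,0,0,0,0,0,0]

```text
t: 12.15
tool_pos: [627.6, -285.0, 122.8]
tool_rot: [-3.139, 0.073, 0.011]
force: [-0.8, 0.6, -5.0]
gripper_width: 0.255
grasp_force: 59.7
```

```bash
python3 go.py 628 -281.6 42 -2.5
```

```text
shift [ 0.8 -3.3 80.8] | 81.0 after-turn frame [ 0.2 -3.4 80.8] turn [-0.09  0.42 -0.16] now [ 627.6 -285.   122.8] yaw -2.66 t 12.15 F [-0.8  0.6 -5. ]
```

Call:
step_arm:
  targets:
    - [0,0,-3,0,0,0,0]
    - [0,0,0,40,0,0,0]
    - [0,0,0,40,0,0,0]
    - [0,0,0,0,0,0,0]
    - [0,0,0,0,0,0,0]

```text
t: 12.65
tool_pos: [626.1, -278.3, 50.0]
tool_rot: [3.141, -0.066, -0.003]
force: [0.5, -0.1, -2.6]
gripper_width: 0.255
grasp_force: 59.6
```

```bash
python3 go.py 628 -281.6 16 -2.5
python3 - <<'E'
from h import *
s=readout.get_state();im=shot('wrist','w8.png');np.savez('v8',**im,p=s['tool_pos'],r=s['tool_rot'])
E
```

```text
shift [ 2.1  3.2 34. ] | 34.0 after-turn frame [ 2.1  3.2 34. ] turn [0.02 0.13 0.1 ] now [ 626.1 -278.3   50. ] yaw -2.4 t 12.65 F [ 0.5 -0.1 -2.6]
```

View pics/w8.png

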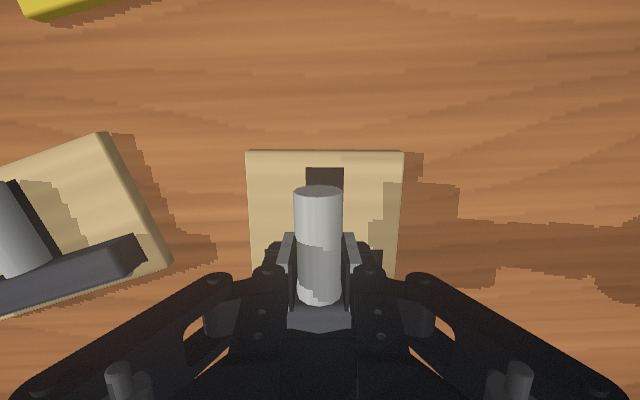

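Painted post end at (325,167), held end's lower rim at (318,185.5): a small sideways shift is needed.

Run:
```python
from pad import *
im=ld('v8.npz');p=im['p'];A=R.from_rotvec(im['r']).inv()
f=lambda u,v,z:A.apply(onplane(im,u,v,z)-p).round(1)
print('painted end',f(325,167,12),'held end bottom',f(318,185.5,p[2]-4),'top',f(318,196.5,p[2]+20),'pad far edge',f(247,150,12),f(404,150,12))
```

```text
painted end [37.2  3.6 38. ] held end bottom [33.6 -0.7  3.9] top [ 34.5  -0.7 -20.1] pad far edge [ 47.8 -44.2  37.9] [47.8 52.  37.9]
```

Call:
step_arm:
  targets:
    - [0,2.8,3.7,10,0,0,0]
    - [0,0,0,12,0,0,0]
    - [0,0,0,7,0,0,0]
    - [0,0,0,3,0,0,0]
    - [0,0,0,0,0,0,0]
    - [0,0,0,0,0,0,0]

```text
t: 13.3
tool_pos: [629.8, -282.9, 18.1]
tool_rot: [3.141, -0.067, 0.001]
force: [-0.3, 0.5, -4.6]
gripper_width: 0.255
grasp_force: 59.8
```

Call:
step_arm:
  targets:
    - [0,-0.6,-0.6,1,0,0,0]
    - [0,0,0,0.7,0,0,0]
    - [0,0,0,0.6,0,0,0]
    - [0,0,0,0,0,0,0]

```text
t: 13.7
tool_pos: [629.2, -282.1, 16.4]
tool_rot: [3.141, -0.067, 0.001]
force: [-1.6, 1.8, 0.6]
gripper_width: 0.252
grasp_force: 60.3
```

Contact (load gone). Release, rise, and view next to the pad and the faceplate.

Call:
step_arm:
  targets:
    - [0,0,0,0.2,0,0,0]
    - [0.35,0,0,0,0,0,0]
    - [0.7,0,0,0,0,0,0]
    - [1,0,0,0,0,0,0]
    - [1,0,0,0,0,0,0]
    - [1,0,0,-10,0,0,0]
    - [1,0,0,-40,0,0,0]
    - [1,0,0,-40,0,0,0]

```text
t: 14.5
tool_pos: [628.3, -282.2, 106.3]
tool_rot: [3.141, -0.067, -0.003]
force: [0.8, -0.2, 0.7]
gripper_width: 0.997
grasp_force: 0.0
```

Call:
step_arm:
  targets:
    - [1,-35,0,-30,0,0,0]
    - [1,-40,0,-10,0,0,0]
    - [1,-40,0,0,0,0,0]
    - [1,-40,0,0,0,0,0]
    - [1,0,0,0,0,0,0]
    - [1,0,0,0,0,0,0]

```text
t: 15.1
tool_pos: [473.8, -275.8, 146.9]
tool_rot: [3.14, -0.068, 0.003]
force: [0.3, 0.0, 1.4]
gripper_width: 1.0
grasp_force: 0.0
```

```bash
python3 go.py 447 -279 150 0
python3 - <<'E'
from h import *
s=readout.get_state();im=shot('wrist','w9.png');np.savez('v9',**im,p=s['tool_pos'],r=s['tool_rot'])
E
```

```text
shift [-26.7   4.3  -3.2] | 27.0 after-turn frame [-26.8   3.2  -3.1] turn [ 0.05 -0.12 -2.48] now [ 473.8 -275.8  146.9] yaw -2.48 t 15.1 F [0.3 0.  1.4]
```

View pics/w9.png

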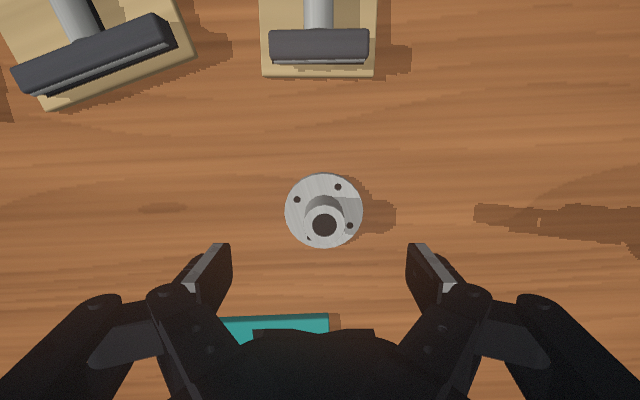

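Short rest is on its pad: bar top 269–369 by rows 29–59, square on the pad. Faceplate disc at (324,210), hub bore at (324,224).

Run:
```python
from pad import *
im=ld('v9.npz');W=lambda u,v,z:onplane(im,u,v,z).round(1)
l,r=W(269,45,36),W(369,44,36);d=l-r
print('short bar',(l+r)/2,np.linalg.norm(d[:2]),np.degrees(np.arctan2(d[1],d[0]))-90,'edges',W(319,29,36),W(319,59,36),'target [596.5 -280.2] -2.5')
q=im['pixels'].astype(int);m=((q.max(2)-q.min(2)<35)&(q.max(2)>95)).astype(np.uint8);m[:150]=0;m[242:]=0;m[:,:270]=0;m[:,400:]=0
m=cv2.morphologyEx(m,cv2.MORPH_CLOSE,np.ones((5,5)))
c=max(cv2.findContours(m,0,1)[0],key=cv2.contourArea)
b=cv2.boundingRect(c);print(b,'disc edges',W(b[0],210,10),W(b[0]+b[2],210,10),W(324,b[1],10))
g=im['pixels'].max(2);roi=(g[215:236,312:337]<75).astype(np.uint8);n,_,st,ce=cv2.connectedComponentsWithStats(roi);i=1+np.argmax(st[1:,4])
h=ce[i]+[312,215];print('bore',h,st[i],W(*h,45))
T=shot('top');T['pixels']=cv2.imread('pics/top0.png')[:,:,::-1];g=T['pixels'].max(2)
roi=(g[232:246,462:477]<90).astype(np.uint8);n,_,st,ce=cv2.connectedComponentsWithStats(roi);i=1+np.argmax(st[1:,4]);ht=ce[i]+[462,232]
print('top bore',ht,st[i],tri(im,h,T,ht))
```

```text
short bar [ 595.55 -281.2    36.  ] 78.64636037350996 -1.967402029919242 edges [ 606.5 -281.7   36. ] [ 585.1 -280.7   36. ] target [596.5 -280.2] -2.5
(284, 172, 79, 70) disc edges [ 451.9 -239.9   10. ] [ 448.4 -319.2   10. ] [ 488.8 -281.6   10. ]
bore [324.02743142 224.71072319] [  1   0  23  21 401] [ 447.9 -279.3   45. ]
top bore [469.57575758 238.57575758] [ 5  4  6  6 33] (array([ 448.83776866, -279.40716546,   47.63019049]), np.float64(0.2286535490588116))
```

Call:
step_arm:
  targets:
    - [1,-25,4.8,0,0,0,0]
    - [1,0,0,30,0,0,0]
    - [1,0,0,40,0,0,0]
    - [1,0,0,20,0,0,0]
    - [1,0,0,0,0,0,0]
    - [1,0,0,0,0,0,0]

```text
t: 15.8
tool_pos: [450.1, -279.6, 55.9]
tool_rot: [3.14, -0.066, 0.0]
force: [-0.1, -0.2, 0.3]
gripper_width: 1.002
grasp_force: 0.0
```

```bash
python3 go.py 448.5 -279.5 15 -2.5
```

```text
shift [-1.6 -0.1 40.9] | 41.0 after-turn frame [-1.6 -0.  40.9] turn [ 0.04 -0.01  0.09] now [ 450.1 -279.6   55.9] yaw -2.41 t 15.8 F [-0.1 -0.2  0.3]
```

Call:
step_arm:
  targets:
    - [1,-2,0,20,0,0,0]
    - [1,0,0,15,0,0,0]
    - [1,0,0,6,0,0,0]
    - [1,0,0,0,0,0,0]
    - [0.5,0,0,0,0,0,0]
    - [0.3,0,0,0,0,0,0]
    - [0,0,0,0,0,0,0]
    - [0,0,0,0,0,0,0]
  squeeze: 60

```text
t: 16.6
tool_pos: [447.6, -279.6, 15.4]
tool_rot: [3.14, -0.067, 0.002]
force: [-1.2, 0.9, 5.3]
gripper_width: 0.429
grasp_force: 60.1
```

Call:
step_arm:
  targets:
    - [0,0,0,0,0,0,0]
    - [0,0,0,0,0,0,0]
    - [0,0,0,0,0,0,0]

```text
t: 16.9
tool_pos: [447.5, -279.6, 15.4]
tool_rot: [3.14, -0.066, 0.002]
force: [-1.1, -1.1, 5.5]
gripper_width: 0.429
grasp_force: 60.1
```

Call:
step_arm:
  targets:
    - [0,0,0,-6,0,0,0]
    - [0,0,0,-20,0,0,0]
    - [0,0,0,-40,0,0,0]
    - [0,0,0,-40,0,0,0]
    - [0,0,0,-20,0,0,0]
    - [0,0,0,0,0,0,0]

```text
t: 17.5
tool_pos: [448.1, -279.4, 142.8]
tool_rot: [3.14, -0.068, 0.007]
force: [0.4, -0.3, -6.0]
gripper_width: 0.425
grasp_force: 61.7
```

```bash
python3 go.py 500 287 145 -2.5
```

```text
shift [  27.5 -568.1   -2.6] | 569.0 after-turn frame [  27.1 -568.1   -2.2] turn [ 0.05 -0.27  0.04] now [ 448.1 -279.4  142.8] yaw -2.46 t 17.5 F [ 0.4 -0.3 -6. ]
```

Call:
step_arm:
  targets:
    - [0,2,-43.7,0,0,0,0]
    - [0,2,-43.7,0,0,0,0]
    - [0,2,-43.7,0,0,0,0]
    - [0,2,-43.7,0,0,0,0]
    - [0,2,-43.7,0,0,0,0]
    - [0,2,-43.7,0,0,0,0]
    - [0,2,-43.7,0,0,0,0]

```text
t: 18.2
tool_pos: [471.8, 27.5, 137.6]
tool_rot: [3.14, -0.068, -0.008]
force: [0.7, -0.2, -6.4]
gripper_width: 0.429
grasp_force: 62.3
```

Call:
step_arm:
  targets:
    - [0,2,-43.7,0,0,0,0]
    - [0,2,-43.7,0,0,0,0]
    - [0,2,-43.7,0,0,0,0]
    - [0,2,-43.7,0,0,0,0]
    - [0,2,-43.7,0,0,0,0]
    - [0,2,-43.7,0,0,0,0]
    - [0,0,0,0,0,0,0]
    - [0,0,0,0,0,0,0]

```text
t: 19.0
tool_pos: [495.4, 287.5, 136.8]
tool_rot: [3.137, -0.065, -0.009]
force: [-0.1, -0.0, -7.3]
gripper_width: 0.428
grasp_force: 62.8
```

```bash
python3 go.py 626.6 287 60 -2.5
python3 - <<'E'
from h import *
s=readout.get_state();im=shot('wrist','w10.png');np.savez('v10',**im,p=s['tool_pos'],r=s['tool_rot'])
print(proj(im,(626.6,287,12)),proj(im,(620,89.5,12)))
E
```

```text
shift [131.6  -5.3  76. ] | 152.0 after-turn frame [131.1  -5.3  76.8] turn [0.21 0.31 0.11] now [495.4 287.5 136.8] yaw -2.39 t 19.0 F [-0.1 -0.  -7.3]
(np.float64(312.25836335040447), np.float64(34.369848852304784)) (np.float64(553.1799778952784), np.float64(32.45019674373086))
```

View pics/w10.png

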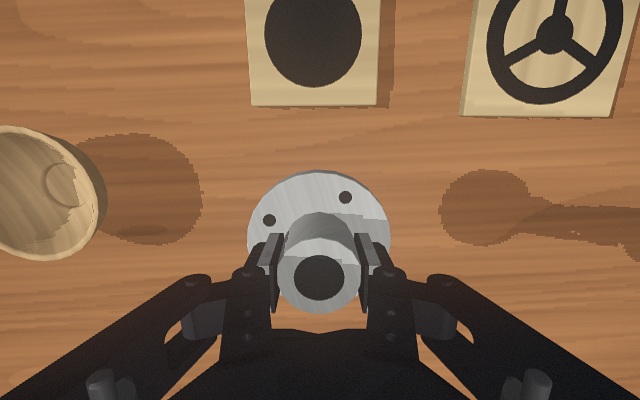

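Disc pad centre near (313,35), as predicted from the map; held hub bore at (319,277). The bowl at (45,195) is well clear.

Run:
```python
from pad import *
im=ld('v10.npz');p=im['p'];A=R.from_rotvec(im['r']).inv()
print('bore',A.apply(onplane(im,319,277.5,p[2]+30)-p).round(1),'disc rim',A.apply(onplane(im,247,233,p[2]-5)-p).round(1),A.apply(onplane(im,391,233,p[2]-5)-p).round(1),A.apply(onplane(im,319,170.5,p[2]-12)-p).round(1))
print('painted: left/right',onplane(im,264.5,35,12).round(1),onplane(im,362,35,12).round(1),'near',onplane(im,313,86.5,12).round(1))
```

```text
bore [  0.8  -0.2 -30. ] disc rim [  6.9 -39.2   4.8] [ 6.8 39.   5.1] [39.9 -0.2 11.8]
painted: left/right [627.7 326.1  12. ] [624.5 246.3  12. ] near [586.5 288.3  12. ]
```

Call:
step_arm:
  targets:
    - [0,43.5,-1.6,0,0,0,0]
    - [0,43.5,-1.6,0,0,0,0]
    - [0,43.5,-1.6,0,0,0,0]
    - [0,0,0,0,0,0,0]
    - [0,0,0,35,0,0,0]
    - [0,0,0,35,0,0,0]
    - [0,0,0,0,0,0,0]
    - [0,0,0,0,0,0,0]

```text
t: 19.85
tool_pos: [627.5, 285.1, 70.0]
tool_rot: [3.139, -0.068, -0.003]
force: [1.3, -0.1, -4.5]
gripper_width: 0.423
grasp_force: 62.6
```

```bash
python3 go.py 626 286.8 27.4 -2.5
```

```text
shift [-1.5 -1.7 42.6] | 43.0 after-turn frame [-1.6 -1.6 42.6] turn [0.13 0.09 0.01] now [627.5 285.1  70. ] yaw -2.49 t 19.85 F [ 1.3 -0.1 -4.5]
```

Call:
step_arm:
  targets:
    - [0,-1.5,-1.6,15,0.1,0.1,0]
    - [0,0,0,15,0,0,0]
    - [0,0,0,7,0,0,0]
    - [0,0,0,2,0,0,0]
    - [0,0,0,0,0,0,0]
    - [0,0,0,0,0,0,0]

```text
t: 20.45
tool_pos: [627.3, 288.6, 32.9]
tool_rot: [-3.138, 0.067, -0.006]
force: [0.7, 0.5, -6.6]
gripper_width: 0.427
grasp_force: 62.8
```

Call:
step_arm:
  targets:
    - [0,-1,1.5,2,0,0,0]
    - [0,0,0,1,0,0,0]
    - [0,0,0,0,0,0,0]
    - [0,0,0,0,0,0,0]

```text
t: 20.85
tool_pos: [625.5, 286.7, 28.4]
tool_rot: [-3.139, 0.067, -0.003]
force: [0.4, -0.4, -6.0]
gripper_width: 0.427
grasp_force: 62.8
```

Call:
step_arm:
  targets:
    - [0,0.4,0,0.6,0,0,0]
    - [0,0,0,0.6,0,0,0]
    - [0,0,0,0.4,0,0,0]
    - [0,0,0,0,0,0,0]

```text
t: 21.25
tool_pos: [626.1, 286.9, 27.6]
tool_rot: [-3.139, 0.067, -0.004]
force: [-0.2, 0.3, 0.5]
gripper_width: 0.425
grasp_force: 63.6
```

Call:
step_arm:
  targets:
    - [0,0,0,0.2,0,0,0]
    - [0.5,0,0,0,0,0,0]
    - [0.8,0,0,0,0,0,0]
    - [1,0,0,0,0,0,0]
    - [1,0,0,0,0,0,0]
    - [1,0,0,-10,0,0,0]
    - [1,0,0,-40,0,0,0]
    - [1,0,0,-40,0,0,0]

```text
t: 22.05
tool_pos: [625.3, 286.1, 117.5]
tool_rot: [-3.141, 0.067, -0.001]
force: [0.8, 0.4, 1.0]
gripper_width: 0.996
grasp_force: 0.0
```

Call:
step_arm:
  targets:
    - [1,-30,0,-30,0,0,0]
    - [1,-40,0,0,0,0,0]
    - [1,-40,0,0,0,0,0]
    - [1,-40,0,0,0,0,0]
    - [1,0,0,0,0,0,0]
    - [1,0,0,0,0,0,0]

```text
t: 22.65
tool_pos: [475.5, 293.4, 147.8]
tool_rot: [-3.138, 0.065, -0.006]
force: [0.4, 0.5, -0.0]
gripper_width: 0.999
grasp_force: 0.0
```

```bash
python3 go.py 443 285 150 -2.5
python3 - <<'E'
from h import *
s=readout.get_state();im=shot('wrist','w11.png');np.savez('v11',**im,p=s['tool_pos'],r=s['tool_rot'])
print(proj(im,(443,285,45)))
E
```

```text
shift [-32.2   9.7  -2.3] | 34.0 after-turn frame [-32.2   9.8  -2.2] turn [-0.18 -0.2   0.13] now [475.5 293.4 147.8] yaw -2.38 t 22.65 F [ 0.4  0.5 -0. ]
(np.float64(330.02578106132313), np.float64(231.18999166525646))
```

View pics/w11.png

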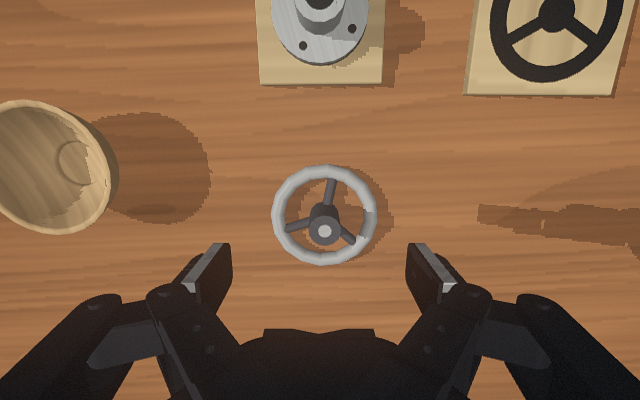

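Handwheel: rim centre (324,215), hub top (325,231). Faceplate sits within its pad, near edge at (319,66). Ring pad centre about (554,13).

Run:
```python
from pad import *
im=ld('v11.npz');W=lambda u,v,z:onplane(im,u,v,z).round(1)
print('hub',W(325,231,45),'rim l/r',W(271,215,10),W(377,215,10),'far/near',W(324,164.5,10),W(324,266.5,10))
T=shot('top');T['pixels']=cv2.imread('pics/top0.png')[:,:,::-1]
print(tri(im,(325,231),T,(254,238)))
print('faceplate near',W(319,66,22),'left/right at row10',W(270,10,22),W(368,10,22))
S=shot('scene');q=S['pixels'];cv2.imwrite('pics/s1.png',cv2.resize(q[180:280,280:420,::-1],None,fx=5,fy=5,interpolation=cv2.INTER_CUBIC))
im10=ld('v10.npz')
n,l,st,c=cv2.connectedComponentsWithStats((im10['pixels'].max(2)<75).astype(np.uint8));i=l[36,553];print('wheel pad hub blob',st[i])
print('ring l/r',onplane(im10,487,33,12).round(1),onplane(im10,622,33,12).round(1),'near',onplane(im10,540,105,12).round(1),'hub',onplane(im10,555,34,12).round(1))
```

```text
hub [443.4 289.5  45. ] rim l/r [448.6 343.4  10. ] [444.3 236.2  10. ] far/near [497.9 287.9  10. ] [388.5 291.9  10. ]
(array([442.81164238, 287.62625863,  42.0614622 ]), np.float64(3.940673953500506))
faceplate near [584.1 289.2  22. ] left/right at row10 [627.6 327.1  22. ] [624.3 247.8  22. ]
wheel pad hub blob [ 487    0  136  104 6234]
ring l/r [621.8 143.8  12. ] [617.3  32.8  12. ] near [563.2  90.8  12. ] hub [618.8  87.8  12. ]
```

Call:
step_arm:
  targets:
    - [0.65,-32,5,0,0,0,0]
    - [0.65,0,0,30,0,0,0]
    - [0.65,0,0,40,0,0,0]
    - [0.65,0,0,20,0,0,0]
    - [0.65,0,0,0,0,0,0]
    - [0.65,0,0,0,0,0,0]

```text
t: 23.4
tool_pos: [444.8, 289.7, 56.7]
tool_rot: [-3.139, 0.068, -0.004]
force: [0.7, 1.0, 0.2]
gripper_width: 0.648
grasp_force: 0.0
```

```bash
python3 go.py 443.2 289.6 18 -2.5
```

```text
shift [-1.7  0.2 38.7] | 39.0 after-turn frame [-1.6  0.2 38.7] turn [-0.08 -0.14  0.02] now [444.8 289.7  56.7] yaw -2.48 t 23.4 F [0.7 1.  0.2]
```

View pics/s1.png

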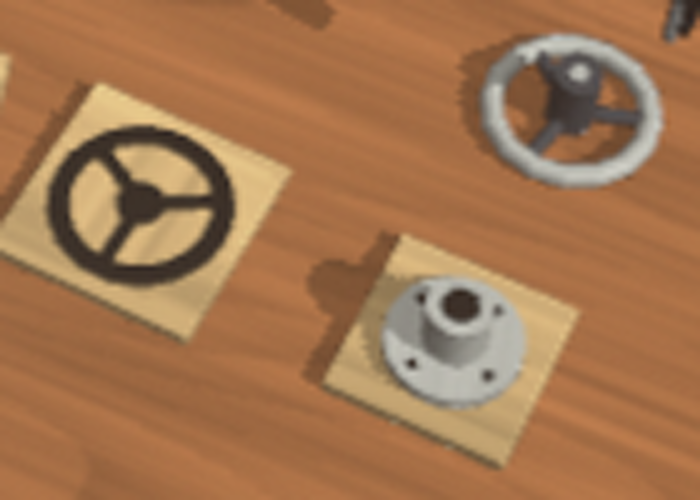

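The scene crop shows the faceplate flat on its pad, hub up, with the black disc fully covered. The ring pad (left) is free.

Call:
step_arm:
  targets:
    - [0.65,-2,0,20,0,0,0]
    - [0.65,0,0,14,0,0,0]
    - [0.65,0,0,5,0,0,0]
    - [0.65,0,0,0,0,0,0]
    - [0.4,0,0,0,0,0,0]
    - [0.2,0,0,0,0,0,0]
    - [0,0,0,0,0,0,0]
    - [0,0,0,0,0,0,0]

```text
t: 24.2
tool_pos: [442.7, 290.1, 18.8]
tool_rot: [-3.138, 0.067, -0.006]
force: [-0.5, -0.9, 5.8]
gripper_width: 0.33
grasp_force: 59.2
```

Call:
step_arm:
  targets:
    - [0,0,0,0,0,0,0]
    - [0,0,0,0,0,0,0]

```text
t: 24.4
tool_pos: [442.7, 290.1, 18.8]
tool_rot: [-3.138, 0.067, -0.006]
force: [-0.8, -1.2, 6.0]
gripper_width: 0.33
grasp_force: 59.2
```

Call:
step_arm:
  targets:
    - [0,0,0,-6,0,0,0]
    - [0,0,0,-20,0,0,0]
    - [0,0,0,-40,0,0,0]
    - [0,0,0,-40,0,0,0]
    - [0,0,0,-20,0,0,0]
    - [0,0,0,0,0,0,0]
    - [0,0,0,0,0,0,0]

```text
t: 25.1
tool_pos: [440.4, 289.0, 141.7]
tool_rot: [-3.14, 0.068, 0.002]
force: [0.1, 0.6, -7.6]
gripper_width: 0.33
grasp_force: 60.5
```

```bash
python3 go.py 619.3 88.7 145 -2.5;  python3 - <<'E'
from h import *
s=readout.get_state();im=shot('wrist','w12.png');np.savez('v12',**im,p=s['tool_pos'],r=s['tool_rot'])
E
```

```text
shift [187.5 192.3  -3.7] | 269.0 after-turn frame [187.5 192.3  -3.3] turn [-0.05  0.06  0.01] now [440.4 289.  141.7] yaw -2.49 t 25.1 F [ 0.1  0.6 -7.6]
```

View pics/w12.png

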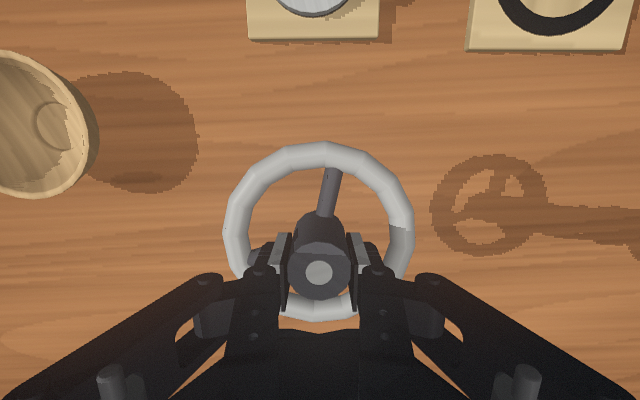

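Run:
```python
from pad import *
im=ld('v12.npz');p=im['p'];A=R.from_rotvec(im['r']).inv()
f=lambda u,v,z:A.apply(onplane(im,u,v,p[2]+z)-p).round(1)
print('hub',f(319,272,26.2),'rim l/r',f(222,233,-9),f(415,233,-9),'far/near',f(319,141,-9),f(319,321,-9))
```

```text
hub [  1.3  -0.2 -26.2] rim l/r [  5.1 -54.2   9. ] [ 5.2 53.4  8.9] far/near [55.7 -0.2  8.9] [-52.8  -0.1   9.1]
```

Call:
step_arm:
  targets:
    - [0,31.2,32,0,0,0,0]
    - [0,31.2,32,0,0,0,0]
    - [0,31.2,32,0,0,0,0]
    - [0,31.2,32,0,0,0,0]
    - [0,31.2,32,0,0,0,0]
    - [0,31.2,32,0,0,0,0]
    - [0,0,0,0,0,0,0]
    - [0,0,0,0,0,0,0]

```text
t: 25.95
tool_pos: [619.4, 88.2, 139.7]
tool_rot: [-3.14, 0.072, 0.006]
force: [-0.6, -0.2, -7.1]
gripper_width: 0.329
grasp_force: 61.0
```

```bash
python3 go.py 619 88.7 60 -2.5
```

```text
shift [-0.  -0.5 79.7] | 80.0 after-turn frame [-0.4 -0.5 79.7] turn [-0.02  0.24 -0.12] now [619.4  88.2 139.7] yaw -2.62 t 25.95 F [-0.6 -0.2 -7.1]
```

Call:
step_arm:
  targets:
    - [0,-1.2,0,0,0,0.2,0]
    - [0,0,0,40,0,0,0]
    - [0,0,0,40,0,0,0]
    - [0,0,0,15,0,0,0]
    - [0,0,0,6,0,0,0]
    - [0,0,0,0,0,0,0]
    - [0,0,0,0,0,0,0]

```text
t: 26.65
tool_pos: [620.6, 90.5, 43.8]
tool_rot: [-3.139, 0.066, -0.013]
force: [0.7, 0.0, -6.0]
gripper_width: 0.33
grasp_force: 60.9
```

```bash
python3 go.py 618.1 88.6 30.8 -2.5
```

```text
shift [-2.5  2.1 13. ] | 13.0 after-turn frame [-2.4  2.1 13. ] turn [-0.13 -0.46  0.11] now [620.6  90.5  43.8] yaw -2.39 t 26.65 F [ 0.7  0.  -6. ]
```

Call:
step_arm:
  targets:
    - [0,-2,1.6,5,0,-0.3,0]
    - [0,0,0,3,0,0,0]
    - [0,0,0,0,0,0,0]
    - [0,0,0,0,0,0,0]

```text
t: 27.05
tool_pos: [617.8, 88.2, 34.3]
tool_rot: [-3.139, 0.068, -0.0]
force: [0.8, -0.3, -6.1]
gripper_width: 0.329
grasp_force: 61.0
```

```bash
python3 go.py 618.1 88.6 30.8 -2.5
```

```text
shift [ 0.3 -0.4  3.5] | 4.0 after-turn frame [ 0.3 -0.4  3.5] turn [-0.1  -0.01  0.03] now [617.8  88.2  34.3] yaw -2.47 t 27.05 F [ 0.8 -0.3 -6.1]
```

Call:
step_arm:
  targets:
    - [0,0.3,-0.4,1.5,0,0,0]
    - [0,0,0,1,0,0,0]
    - [0,0,0,0.6,0,0,0]
    - [0,0,0,0,0,0,0]

```text
t: 27.45
tool_pos: [618.0, 88.7, 31.1]
tool_rot: [-3.139, 0.067, 0.0]
force: [0.4, 0.9, -6.1]
gripper_width: 0.329
grasp_force: 61.1
```

Call:
step_arm:
  targets:
    - [0,0,0,0.5,0,0,0]
    - [0,0,0,0.5,0,0,0]
    - [0,0,0,0,0,0,0]

```text
t: 27.75
tool_pos: [618.1, 88.7, 30.8]
tool_rot: [-3.139, 0.067, -0.001]
force: [-3.2, 0.4, -0.0]
gripper_width: 0.328
grasp_force: 61.6
```

Call:
step_arm:
  targets:
    - [0.45,0,0,0,0,0,0]
    - [0.65,0,0,0,0,0,0]
    - [0.65,0,0,0,0,0,0]
    - [0.65,0,0,-10,0,0,0]
    - [0.65,0,0,-40,0,0,0]
    - [0.65,0,0,-40,0,0,0]
    - [1,0,0,-30,0,0,0]
    - [1,-30,0,0,0,0,0]

```text
t: 28.55
tool_pos: [592.9, 90.2, 156.1]
tool_rot: [-3.137, 0.068, -0.018]
force: [-0.8, 0.4, 0.6]
gripper_width: 0.958
grasp_force: 0.0
```

Call:
step_arm:
  targets:
    - [1,-40,0,-20,0,0,0]
    - [1,-40,0,-20,0,0,0]
    - [1,0,0,0,0,0,0]
    - [1,0,0,0,0,0,0]
    - [1,0,0,0,0,0,0]

```text
t: 29.05
tool_pos: [508.5, 93.1, 190.0]
tool_rot: [-3.139, 0.068, 0.0]
force: [-0.2, 0.1, -0.9]
gripper_width: 1.001
grasp_force: 0.0
```

```bash
python3 go.py 619 88.7 60 -2.5;  python3 - <<'E'
from h import *
s=readout.get_state();im=shot('wrist','w13.png');np.savez('v13',**im,p=s['tool_pos'],r=s['tool_rot'])
S=shot('scene')['pixels'][110:280,170:430,::-1]
cv2.imwrite('pics/fin.png',np.vstack([cv2.resize(im['pixels'][:280,:,::-1],(560,245)),cv2.resize(S,(520,340))[:, :].copy() if 0 else cv2.copyMakeBorder(cv2.resize(S,(520,340)),0,0,0,40,0)]))
E
```

```text
shift [ 1.106e+02 -1.000e-01  1.300e+02] | 171.0 after-turn frame [110.6  -0.4 130. ] turn [-0.1   0.    0.03] now [508.5  93.1 190. ] yaw -2.47 t 29.05 F [-0.2  0.1 -0.9]
```

View pics/fin.png

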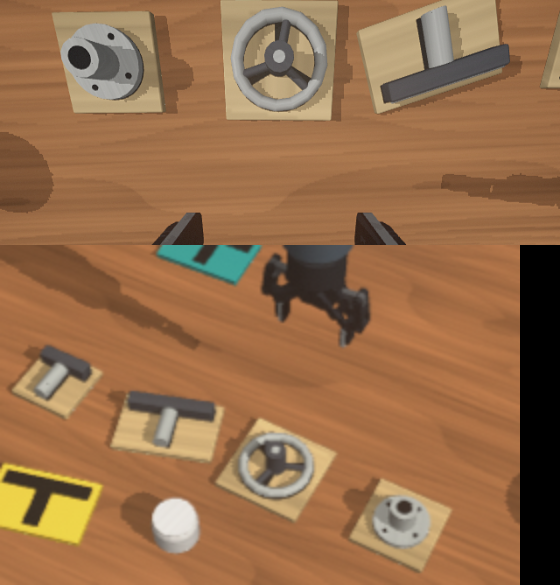

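All four lie on their pads; the rim spans (265–374, 8–127) in the full wrist picture. A last numerical check of the wheel before handing in.

Run:
```python
from pad import *
im=ld('v13.npz');q=im['pixels'].astype(int)
m=((q.max(2)-q.min(2)<30)&(q.max(2)>100)).astype(np.uint8);m[135:]=0
n,l,st,c=cv2.connectedComponentsWithStats(m)
for x0,x1 in((250,390),):
    k=l.copy();ids=[i for i in range(1,n) if st[i,4]>150 and x0<=st[i,0] and st[i,0]+st[i,2]<=x1]
    v=np.argwhere(np.isin(l,ids));y0,y1,a,b=v[:,0].min(),v[:,0].max(),v[:,1].min(),v[:,1].max()
    print(a,b,y0,y1,'l/r',onplane(im,a,(y0+y1)/2,22).round(1),onplane(im,b+1,(y0+y1)/2,22).round(1),'f/n',onplane(im,(a+b)/2,y0,24).round(1),onplane(im,(a+b)/2,y1+1,20).round(1),'target 619.3 88.7')
```

```text
264 373 8 126 l/r [624.1 142.3  22. ] [619.5  34.5  22. ] f/n [672.   86.7  24. ] [564.5  91.4  20. ] target 619.3 88.7
```

Wheel centre about (618.5, 88.5), within 1 mm of its mark. Handing in.

```bash
python3 -c "
from workcell import arm
print(arm.close_job())"
```

```text
the job is handed in; nothing more can be done
None
```

All four accessories were set down on their own pads and the job is handed in at about 29 s; by my camera checks each lies within about 1 mm of its outline, and I didn't touch the bowl, the tin or the coloured look-alike pads.

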